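# Collect the fallen component blocks and send the tote into its bay

### The job

Component blocks have slipped under the instrument riser. Bring them out on the flat scoop (never reach under the riser with the fingers) and put every block in the yellow tote while it waits at the near end of its roller track; when all are in, push the tote along the rollers fully home in the station bay, and leave the scoop lying flat on its green mat. Leave the other things on the bench alone.

Things in the scene. Friction and masses are not known exactly. Their poses are not given: they have to be found in the camera images.
- riser: Low clear-topped instrument riser, fixed, open to the robot. Origin on the bench; its +x points in under the overhang, y along it. Clear board over x -55 to +70 mm, underside 50, top 55 mm above the bench; aluminium front lip at x -55 to -50 reaches from 42 to 58 mm high. Inner faces of the end panels at y +/-190 mm. The bench is flat beneath.
- rail (a point): Middle of the near face of the aluminium rail along the back of the riser (at riser x +35 mm, 12 mm above the bench; axes as the riser). The rail is 10 mm thick and reaches from 6 to 18 mm above the bench: blocks stop against it, while the thin scoop blade passes under it and so slides beneath the block.
- scoop_grip (a point): Centre of the grip of the loose flat scoop (160 g): an upright orange plate 44 mm long (x) by 12 mm thick (y), its top 78 mm and this point 55 mm above the scoop's underside. The scoop's +x points along the blade to its tip. Side rims 8.5 mm high from x 22 to 115 mm, back wall 18.5 mm high at x 25 mm.
- scoop_tip (a point): Middle of the sharp front edge of the scoop's blade, on its underside, 140 mm in +x from the grip. Polished, slippery steel blade (friction about 0.25), 76 mm wide, 2.5 mm thick, its last 17 mm tapered to an edge. It may pass some 18 mm beyond the rail's near face (its side rims meet the rail at 25 mm).
- mat: The scoop's place: thin green mat fixed to the bench, 240 mm (x) by 130 mm (y), 2 mm thick; origin at the centre of its underside.
- tote_mid (a point): Centre (30 mm above its underside) of the loose yellow open-topped tote, 130 mm (x) by 140 mm (y) by 60 mm high, walls and floor 4 mm, about 350 g. It starts on the rollers at the robot's end of the track, rolls along the track's x axis with little resistance (under 2 N) and stops soon after it is let go.
- bay (a point): On the roller tops (31 mm high), under the tote's centre when it is home. +x runs along the track, away from the robot, into the bay: a blue frame with cheeks 85 mm high and a back plate 100 mm high at x +67 mm, which the home tote nearly or just touches. Guide rails 46 mm high, 147 mm apart; grey free rollers between; the near end (x -275 mm) is open.
- block_yellow_mid (a point): Centre of a loose yellow plug-in component block, 26 mm (x) by 26 mm (y) by 24 mm high, 30 g, with a white label strip and two black sockets on top; z up. Two or three of the four blocks are present. At the start they lie flat beneath the riser's overhang.
- block_red_mid (a point): Centre of a loose red plug-in component block, 26 mm (x) by 26 mm (y) by 24 mm high, 30 g, with a white label strip and two black sockets on top; z up. Two or three of the four blocks are present. At the start they lie flat beneath the riser's overhang.
- block_green_mid (a point): Centre of a loose green plug-in component block, 26 mm (x) by 26 mm (y) by 24 mm high, 30 g, with a white label strip and two black sockets on top; z up. Two or three of the four blocks are present. At the start they lie flat beneath the riser's overhang.
- block_blue_mid (a point): Centre of a loose blue plug-in component block, 26 mm (x) by 26 mm (y) by 24 mm high, 30 g, with a white label strip and two black sockets on top; z up. Two or three of the four blocks are present. At the start they lie flat beneath the riser's overhang.
- multimeter: Bystander, to be left alone: red hand multimeter 150 x 75 x 36 mm lying on the bench. Origin at its underside, in the middle.
- screwdriver: Bystander, to be left alone: screwdriver 160 mm long on the bench between riser and track. Origin at its underside (on its axis).
- pen: Bystander, to be left alone: blue pen 130 mm long lying on top of the riser along its far edge. Origin at its underside (on its axis).
- tape: Bystander, to be left alone: roll of black tape, 60 mm across, 18 mm high. Origin at its underside, in the middle.
- bottle: Bystander, to be left alone: green bottle, 60 mm across, 170 mm tall. Origin at its underside, in the middle.
- cup: Bystander, to be left alone: black cup, 76 mm across, 85 mm tall. Origin at its underside, in the middle.

How it is judged (in metres and radians):
On the way, in this order (a step that is already met when the one before it is completed fails the run):
1. a block has come out from under the riser on the scoop (((x of block_yellow_mid in the frame of scoop_grip between 0.02 and 0.135 m and y of block_yellow_mid in the frame of scoop_grip between -0.04 and 0.04 m and z of block_yellow_mid in the frame of scoop_grip between -0.05 and -0.02 m and x of block_yellow_mid in the frame of riser below -0.068 m) or (x of block_red_mid in the frame of scoop_grip between 0.02 and 0.135 m and y of block_red_mid in the frame of scoop_grip between -0.04 and 0.04 m and z of block_red_mid in the frame of scoop_grip between -0.05 and -0.02 m and x of block_red_mid in the frame of riser below -0.068 m) or (x of block_green_mid in the frame of scoop_grip between 0.02 and 0.135 m and y of block_green_mid in the frame of scoop_grip between -0.04 and 0.04 m and z of block_green_mid in the frame of scoop_grip between -0.05 and -0.02 m and x of block_green_mid in the frame of riser below -0.068 m) or (x of block_blue_mid in the frame of scoop_grip between 0.02 and 0.135 m and y of block_blue_mid in the frame of scoop_grip between -0.04 and 0.04 m and z of block_blue_mid in the frame of scoop_grip between -0.05 and -0.02 m and x of block_blue_mid in the frame of riser below -0.068 m))), for 0.1 s.
2. every block is in the tote, the tote still short of its bay (x of block_yellow_mid in the frame of tote_mid between -0.062 and 0.062 m and y of block_yellow_mid in the frame of tote_mid between -0.067 and 0.067 m and z of block_yellow_mid in the frame of tote_mid between -0.03 and 0.03 m and x of block_red_mid in the frame of tote_mid between -0.062 and 0.062 m and y of block_red_mid in the frame of tote_mid between -0.067 and 0.067 m and z of block_red_mid in the frame of tote_mid between -0.03 and 0.03 m and x of block_green_mid in the frame of tote_mid between -0.062 and 0.062 m and y of block_green_mid in the frame of tote_mid between -0.067 and 0.067 m and z of block_green_mid in the frame of tote_mid between -0.03 and 0.03 m and x of block_blue_mid in the frame of tote_mid between -0.062 and 0.062 m and y of block_blue_mid in the frame of tote_mid between -0.067 and 0.067 m and z of block_blue_mid in the frame of tote_mid between -0.03 and 0.03 m and x of tote_mid in the frame of bay below -0.08 m), for 0.2 s.
3. the tote is home in the bay (x of tote_mid in the frame of bay between -0.012 and 0.01 m and y of tote_mid in the frame of bay between -0.01 and 0.01 m), for 0.2 s.
At the end, for the whole second after the job is handed in: Every block lies inside the tote; the tote is level and at rest, its centre 12 mm short of the bay point to 10 mm past it; the scoop lies flat and at rest on the mat (grip 120 mm behind to 30 mm ahead of the mat's centre along its x, within 65 mm across; tip within 75 mm across) (all of step 3 and x of block_yellow_mid in the frame of tote_mid between -0.062 and 0.062 m and y of block_yellow_mid in the frame of tote_mid between -0.067 and 0.067 m and z of block_yellow_mid in the frame of tote_mid between -0.03 and 0.03 m and x of block_red_mid in the frame of tote_mid between -0.062 and 0.062 m and y of block_red_mid in the frame of tote_mid between -0.067 and 0.067 m and z of block_red_mid in the frame of tote_mid between -0.03 and 0.03 m and x of block_green_mid in the frame of tote_mid between -0.062 and 0.062 m and y of block_green_mid in the frame of tote_mid between -0.067 and 0.067 m and z of block_green_mid in the frame of tote_mid between -0.03 and 0.03 m and x of block_blue_mid in the frame of tote_mid between -0.062 and 0.062 m and y of block_blue_mid in the frame of tote_mid between -0.067 and 0.067 m and z of block_blue_mid in the frame of tote_mid between -0.03 and 0.03 m and angle between tote_mid's own z axis and vertical below 0.1 rad and linear speed of each of tote, scoop below 0.02 m/s and x of scoop_grip in the frame of mat between -0.12 and 0.03 m and y of scoop_grip in the frame of mat between -0.065 and 0.065 m and x of scoop_tip in the frame of mat between -0.03 and 0.15 m and y of scoop_tip in the frame of mat between -0.075 and 0.075 m and angle between scoop_grip's own z axis and vertical below 0.12 rad and height (world z) of scoop_grip below 0.07 m); the robot touches nothing.
It fails at once if fingers touch a block that lies under the riser ((contact force between the fingers and block_yellow above 0.5 N and x of block_yellow_mid in the frame of riser between -0.055 and 0.08 m and y of block_yellow_mid in the frame of riser between -0.19 and 0.19 m and height (world z) of block_yellow_mid below 0.04 m) or (contact force between the fingers and block_red above 0.5 N and x of block_red_mid in the frame of riser between -0.055 and 0.08 m and y of block_red_mid in the frame of riser between -0.19 and 0.19 m and height (world z) of block_red_mid below 0.04 m) or (contact force between the fingers and block_green above 0.5 N and x of block_green_mid in the frame of riser between -0.055 and 0.08 m and y of block_green_mid in the frame of riser between -0.19 and 0.19 m and height (world z) of block_green_mid below 0.04 m) or (contact force between the fingers and block_blue above 0.5 N and x of block_blue_mid in the frame of riser between -0.055 and 0.08 m and y of block_blue_mid in the frame of riser between -0.19 and 0.19 m and height (world z) of block_blue_mid below 0.04 m)).
It fails at once if a bystander is knocked away (more than 40 mm) or over (distance of any of multimeter, screwdriver, pen, tape, bottle, cup from where it was at the start of the episode above 0.04 m or angle between any of bottle, cup's own z axis and vertical above 0.6 rad).
Of block_yellow, block_red, block_green, block_blue only 2 to 3 are there at a start; the rules pass over those that are not, and their reading is None.
At some moment in a run one of block_yellow, block_red, block_green, block_blue, scoop may be knocked a few centimetres aside while the robot is not near it.
Once in a run the grip may slacken for a moment while it holds something.
It also fails if it takes over 210 s, if anything falls off the work surface, if the arm or the gripper's body presses on something with over 40 N, if the wrist force passes 120 N, or if a joint passes its speed limit or range.

### The arm

A 7-joint arm with a two-finger parallel gripper is mounted at the origin on the work surface. World frame = base frame: x ahead of the robot, y to its left, z up, the work surface at z = 0. Lengths are in mm, angles in rad, forces in N, time in s.
With the tool pointing down it reaches from about 400 to 875 mm from the base axis. Payload 4.4 kg.
Tool frame: the origin (TCP) lies on the mounting face of the last link; the fingertips stand 173 mm ahead of it and the grasp point (between the pads) lies 155 mm ahead of it; z points along the fingers, y is the line along which they close (so a half turn about z gives the same grasp; the last joint's range is limited). The gripper opens to 85 mm and grips with 20 to 120 N. Pads are 22 mm wide; open, the fingers measure 114 mm over their backs; the gripper's body (76 mm by 85 mm) begins 54 mm behind the grasp point. The pads swing forward as they close: fully open they stand 13 mm farther back than shut.
Start: joints at [1.167, 0.628, 0.038, 1.517, -0.027, 0.996, -0.02], TCP at [215.439, -613.271, 404.713] pointing down, gripper open.
Joint ranges: [-3.06, 3.06], [-0.37, 2.12], [-1.25, 1.32], [0.18, 2.47], [-1.1, 4.24], [0.23, 1.98], [-2.94, 2.94]. Speed limits (rad/s): [2.57, 2.57, 3.14, 3.14, 3.14, 3.14, 3.14].

### API

Orientations are given as [roll, pitch, yaw] about the fixed x, y, z axes, in that order (R = Rz(yaw) Ry(pitch) Rx(roll)).
In Python, from cell import * gives the robot as it stands. The module is installed in compiled form; this text tells all that it offers.
- The arm moves only by the tool jog_arm, never from a script. Its argument "steps" is a list of rows, each a list of 7 numbers: the opening, from -1 (shut) to 1 (fully open), so that 0 is half open, then the shift along the tool's x, y, z as a fraction of full scale, then the turn, a rotation vector about the tool's x, y, z as a fraction of full scale. A call has 1 to 10 rows; each row shifts and turns the commanded pose from where the row before left it, along the tool's axes as they then stand; what a row does not reach is not made up. Full scale, the value 1, is 500 mm for a shift and 2 rad for a turn. A row lasts 1/8 s, in which the tool goes at most 62.5 mm and 10.7 degrees, less where a joint would pass 70% of its speed; a pose out of reach is approached as far as the arm can. A call with a number of a shift or a turn outside -1 to 1 is refused whole. A call with a gripper value outside its range is refused whole. The fingers move at their own pace and stop on an object; the grip force is fixed at half the most. Time passes only in rows, so rows that do not move let the fingers close. It gives the time, the measured TCP pose, the force, the opening and the grip force at its end, in the units of the state.
- read_state(): the state, without advancing time (a new reading comes with each control period).
- get_image(name): name is "side" or "top" or "wrist"; returns a dict with "pixels" (420x560x3 uint8, red, green, blue), "depth" (420x560 float32, mm along the optical axis (not along the pixel's ray), 0 where there is no reading), "vertical_fov" (degrees; the focal length in pixels is half the picture's height over the tangent of half this angle, whatever the lens; pixels are square), "cx", "cy" (the principal point, pixels), "R" (3x3) and "t" (3): a world point X has camera coordinates R X + t. Camera axes: x right, y down, z forward; pixel columns grow to the right and rows downward; lengths in mm; the calibration is good to about 2 mm. A picture is of the moment at which its call begins.
- finish_job(): hands the job in; it is judged then, once.
The state is a dict: "clock": time; "qpos": joint angles; "qd": joint speeds; "tau": joint torques, N m; "eef_pos": TCP position; "tool_rot": TCP orientation; "force": force on the tool from outside, world axes, zero at the start; "torque": the same for the moment, N m; "width": finger opening in mm; "gripper_force": force on a finger pad.
Only numpy, scipy, OpenCV 4.12 (cv2) and the standard library are available. Lean on these libraries where they do the work, as an engineer would, in place of code of your own. Each camera call takes 0.05 s, during which the arm holds its last target. There are 200 camera calls.

## Working session

There is one attempt and no reset: what is moved stays moved. The work goes in short steps, Python scripts to look and compute and a tool call to move; the robot and the scene stay as the last step left them, time stands still between calls to the robot, and variables do not carry over. Pictures are saved under pics/ and viewed, at most 17 in all, crops included, and the job is handed in when it is done.

Besides the shell and the picture viewer there is one more tool, called after ">>>" in YAML: its name, and indented under it one key for each argument. jog_arm: Moves the arm, as the interface text tells. Shift numbers are shares of 500 mm and turn numbers shares of 2 rad, none past 1 either way. Its arguments: {"type":"object","properties":{"steps":{"type":"array"}},"required":["steps"]}

```bash
mkdir -p pics; cat > h.py <<'E'
from cell import *
import numpy as np, cv2
def shot(n,save=None):
    d=get_image(n)
    if save: cv2.imwrite('pics/'+save,d['pixels'][:,:,::-1])
    return d
def f(d): return d['pixels'].shape[0]/2/np.tan(np.radians(d['vertical_fov'])/2)
def ray(d,u,v,z):
    R=np.array(d['R']);t=np.array(d['t']);c=-R.T@t
    r=R.T@np.array([(u-d['cx'])/f(d),(v-d['cy'])/f(d),1]); return c+r*(z-c[2])/r[2]
def cloud(d):
    R=np.array(d['R']);t=np.array(d['t']);z=d['depth'];v,u=np.mgrid[:z.shape[0],:z.shape[1]]
    P=np.stack([(u-d['cx'])/f(d)*z,(v-d['cy'])/f(d)*z,z],-1)-t
    return P@R
def st():
    s=read_state(); print(round(s['clock'],2),np.round(s['eef_pos'],1),np.round(s['tool_rot'],3),np.round(s['force'],1),round(s['width'],1),np.round(s['gripper_force'],1),np.round(s['qpos'],2)); return s
E
python3 - <<'E'
from h import *
st()
for n in['top','side','wrist']:
    d=shot(n,n+'0.png');print(n,d['vertical_fov'],d['cx'],d['cy'],np.round(d['R'],3).tolist(),np.round(d['t']))
E
```

```text
0.0 [ 215.3 -613.   403.8] [-3.14   0.     0.338] [0.2 0.2 0.1] 85.5 0.0 [ 1.17  0.63  0.04  1.52 -0.03  1.   -0.02]
top 54.72762964653844 278.86455100408006 205.12403933539764 [[-0.019, -1.0, 0.005], [-0.991, 0.018, -0.133], [0.132, -0.008, -0.991]] [-49. 554. 992.]
side 53.835418309815196 276.06692194166817 211.73688990816206 [[-0.997, -0.072, -0.011], [-0.044, 0.711, -0.702], [0.059, -0.699, -0.712]] [ 543.  113. 1010.]
wrist 68.72548557141869 276.64792431694116 206.05422645650975 [[0.332, -0.943, -0.002], [-0.894, -0.315, 0.32], [-0.302, -0.105, -0.947]] [-649.  -41.  381.]
```

View pics/top0.png

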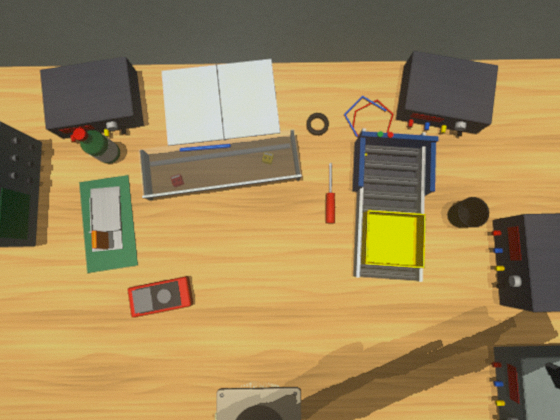

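View pics/side0.png

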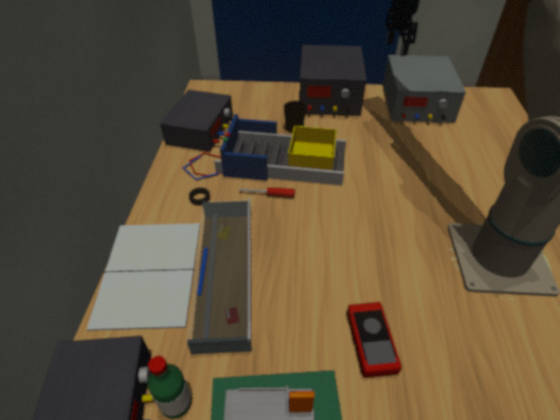

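```bash
python3 - <<'E'
from h import *
d=shot('top');im=d['pixels'];hsv=cv2.cvtColor(im,cv2.COLOR_RGB2HSV)
def rep(name,m,z,amin=8):
    n,l,s,c=cv2.connectedComponentsWithStats(m.astype(np.uint8))
    for i in range(1,n):
        if s[i,4]>=amin:
            pts=np.argwhere(l==i)[:,::-1].astype(np.float32)
            W=np.array([ray(d,u,v,z)[:2] for u,v in pts],np.float32)
            r=cv2.minAreaRect(W)
            print(name,s[i].tolist(),np.round(c[i],1),'W',np.round(W.mean(0)),'rect',np.round(r[0]),np.round(r[1]),round(r[2],1))
H,S,V=[hsv[:,:,i].astype(int) for i in range(3)]
roi=np.zeros(H.shape,bool);roi[125:205,135:305]=1
rep('yel',roi&(H>22)&(H<35)&(S>110),24)
rep('red',roi&((H<6)|(H>172))&(S>110),24)
rep('grn',roi&(H>45)&(H<90)&(S>70),24)
rep('blu',roi&(H>100)&(H<130)&(S>100),24)
rep('tote',(np.arange(560)[None]>340)&(H>25)&(H<33)&(S>150),60,200)
rep('mat',(H>60)&(H<90)&(S>100)&(np.arange(420)[:,None]>170)&(np.arange(560)[None]<145),2,100)
m=(S<60)&(V>60);m[:, :75]=0;m[:175]=0;m[275:]=0;m[:,140:]=0
rep('scoop',m,5,30)
rep('orange',(H>6)&(H<16)&(S>170)&(np.arange(560)[None]<145)&(np.arange(420)[:,None]<270),78)
c=cv2.resize(im[50:290,70:210],None,fx=2.5,fy=2.5,interpolation=cv2.INTER_CUBIC)
c2=cv2.resize(im[50:290,210:450],None,fx=2.5,fy=2.5,interpolation=cv2.INTER_CUBIC)[:,:450]
out=np.concatenate([c,c2],1);print(out.shape)
out=np.clip(out.astype(float)*1.5,0,255).astype(np.uint8)
cv2.imwrite('pics/c1.png',out[:,:,::-1])
E
```

```text
yel [262, 154, 11, 10, 75] [267.1 158.7] W [678. -31.] rect [677. -30.] [26. 21.] 76.2
red [172, 177, 11, 9, 51] [177.  180.9] W [623. 204.] rect [621. 203.] [19. 23.] 26.4
blu [180, 144, 50, 7, 150] [204.9 147.3] W [711. 132.] rect [711. 133.] [  8. 129.] 3.9
tote [365, 209, 61, 59, 2922] [392.8 238.9] W [ 461. -337.] rect [ 463. -342.] [147. 136.] 84.9
mat [80, 176, 54, 92, 1096] [107.2 216.9] W [535. 389.] rect [520. 387.] [233. 124.] 7.7
scoop [88, 186, 35, 66, 1664] [106.3 214.6] W [541. 391.] rect [531. 396.] [166.  86.] 4.4
orange [78, 132, 10, 9, 18] [ 83.9 137.4] W [726. 423.] rect [726. 424.] [11. 28.] 46.9
orange [95, 231, 13, 17, 166] [101.2 239.7] W [472. 370.] rect [473. 371.] [40. 29.] 2.1
(600, 800, 3)
```

View pics/c1.png

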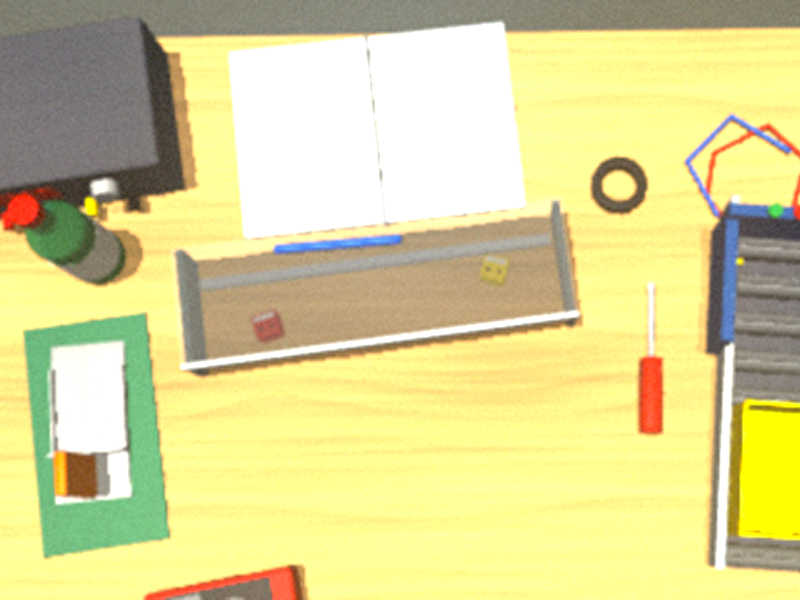

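```bash
cat >> h.py <<'E'
def go(x,y,z,yaw=None):
    "shift (tool axes, mm) and turn about tool z to reach TCP target, tool down"
    s=read_state();from scipy.spatial.transform import Rotation as Q
    R=Q.from_euler('xyz',s['tool_rot']).as_matrix()
    print('shift frac',np.round(R.T@(np.array([x,y,z])-s['eef_pos'])/500,4), 'turn frac', None if yaw is None else round(-(yaw-s['tool_rot'][2])/2,4))
E
python3 - <<'E'
from h import *
d=shot('top')
k=lambda a,b,z:ray(d,a/2.5+70,b/2.5+50,z)
p=lambda n,*w:print(n,[np.round(x[:2]).tolist() for x in w], np.round(np.degrees(np.arctan2(-(w[1]-w[0])[0],(w[1]-w[0])[1])),1) if len(w)>1 else '')
p('lip near top', k(578,322,58),k(183,370,58))
p('rail near/top', k(550,244,18),k(203,289,18))
p('scoop left', k(55,505,2),k(49,345,2));p('scoop right',k(130,498,2),k(125,342,2))
p('mat',*[k(a,b,0) for a,b in[(44,556),(168,536),(146,314),(25,331)]])
p('tote/bay rails', k(718,565,46),k(730,350,46)); p('bay left cheek',k(712,352,85),k(735,200,85))
u=lambda a,b,z:ray(d,a,b,z)
p('bay top corners',u(361,134,100),u(437,138,100)); p('rail right',u(422,278,46),u(426,192,46))
p('grip top',k(60,473,78))
p('screw',k(651,285,5),k(651,430,15))
E
```

```text
lip near top [[616.0, -116.0], [574.0, 278.0]] 6.0
rail near/top [[708.0, -91.0], [666.0, 273.0]] 6.6
scoop left [[444.0, 425.0], [612.0, 438.0]] -85.4
scoop right [[450.0, 348.0], [614.0, 359.0]] -86.3
mat [[393.0, 435.0], [411.0, 309.0], [644.0, 338.0], [628.0, 465.0]] -171.9
tote/bay rails [[373.0, -248.0], [587.0, -270.0]] -95.8
bay left cheek [[578.0, -244.0], [731.0, -273.0]] -101.0
bay top corners [[716.0, -262.0], [703.0, -447.0]] 175.9
rail right [[365.0, -407.0], [579.0, -432.0]] -96.4
grip top [[473.0, 387.0]] 
screw [[665.0, -198.0], [510.0, -191.0]] 87.5
```

>>> jog_arm:
  steps:
    - [1, 0, 0, 0, 0, 0, 0.066]
    - [1, 0, 0, 0, 0, 0, 0.066]
    - [1, 0.066, -0.105, 0, 0, 0, 0]
    - [1, 0.066, -0.105, 0, 0, 0, 0]
    - [1, 0.066, -0.105, 0, 0, 0, 0]
    - [1, 0.066, -0.105, 0, 0, 0, 0]
    - [1, 0.066, -0.105, 0, 0, 0, 0]
    - [1, 0.066, -0.105, 0, 0, 0, 0]
    - [1, 0.066, -0.105, 0, 0, 0, 0]
    - [1, 0.066, -0.105, 0, 0, 0, 0]

```text
clock: 1.5
eef_pos: [448.5, -173.1, 405.0]
tool_rot: [3.141, -0.001, 0.074]
force: [1.0, -0.6, 0.2]
width: 85.7
gripper_force: 0.0
```

```bash
python3 - <<'E'
from h import *
st();go(440,385,360,0.08)
E
```

```text
1.5 [ 448.5 -173.1  405. ] [ 3.141e+00 -1.000e-03  7.400e-02] [ 1.  -0.6  0.2] 85.7 0.0 [ 0.25  0.39  0.08  1.98 -0.04  0.78 -1.14]
shift frac [ 0.0651 -1.1145  0.0896] turn frac -0.0032
```

>>> jog_arm:
  steps:
    - [1, 0.006, -0.111, 0.009, 0, 0, 0]
    - [1, 0.006, -0.111, 0.009, 0, 0, 0]
    - [1, 0.006, -0.111, 0.009, 0, 0, 0]
    - [1, 0.006, -0.111, 0.009, 0, 0, 0]
    - [1, 0.006, -0.111, 0.009, 0, 0, 0]
    - [1, 0.006, -0.111, 0.009, 0, 0, 0]
    - [1, 0.006, -0.111, 0.009, 0, 0, 0]
    - [1, 0.006, -0.111, 0.009, 0, 0, 0]
    - [1, 0.006, -0.111, 0.009, 0, 0, 0]
    - [1, 0.006, -0.111, 0.009, 0, 0, 0]

```text
clock: 2.75
eef_pos: [436.6, 382.6, 359.6]
tool_rot: [3.142, -0.0, 0.074]
force: [0.7, -0.0, 0.0]
width: 85.5
gripper_force: 0.0
```

```bash
python3 - <<'E'
from h import *
st();d=shot('wrist','w1.png')
im=d['pixels'];P=cloud(d);hsv=cv2.cvtColor(im,cv2.COLOR_RGB2HSV)
m=(hsv[:,:,0]>5)&(hsv[:,:,0]<20)&(hsv[:,:,1]>150)&(d['depth']>0)&(abs(P[:,:,2]-80)<8)&(abs(P[:,:,1]-385)<60)
Q=P[m];print(len(Q),Q.mean(0),cv2.minAreaRect(Q[:,:2].astype(np.float32)))
E
```

```text
2.75 [436.6 382.6 359.6] [ 3.142 -0.     0.074] [ 0.7 -0.   0. ] 85.5 0.0 [-0.79  0.58  0.03  1.77 -0.02  0.79 -2.24]
750 [474.26966747 387.63587908  79.29227692] ((473.2998046875, 387.8465881347656), (43.543479919433594, 11.79625129699707), 4.462867736816406)
```

View pics/w1.png

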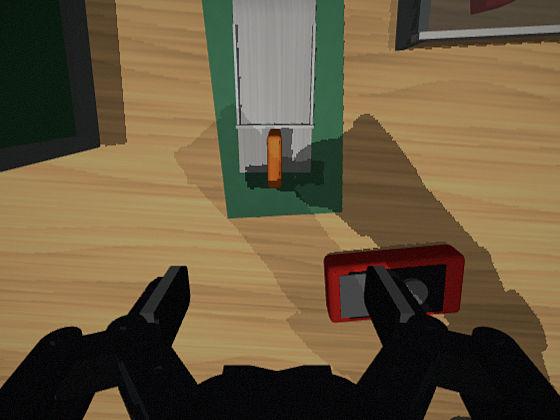

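>>> jog_arm:
  steps:
    - [1, 0.0375, 0, 0.06, 0, 0, 0]
    - [1, 0.0375, -0.0045, 0.06, 0, 0, -0.002]
    - [1, 0, 0, 0.09, 0, 0, 0]
    - [1, 0, 0, 0.08, 0, 0, 0]
    - [1, 0, 0, 0.017, 0, 0, 0]
    - [1, 0, 0, 0, 0, 0, 0]

```text
clock: 3.55
eef_pos: [474.2, 385.8, 206.5]
tool_rot: [3.142, -0.0, 0.078]
force: [0.4, -0.9, 0.4]
width: 85.4
gripper_force: 0.0
```

```bash
python3 - <<'E'
from h import *
st();go(474,387.7,206,0.078)
E
```

```text
3.55 [474.2 385.8 206.5] [ 3.142 -0.     0.078] [ 0.4 -0.9  0.4] 85.4 0.0 [-0.74  0.84  0.02  1.77 -0.03  0.54 -2.2 ]
shift frac [-0.0001 -0.0038  0.001 ] turn frac -0.0001
```

Close, and lift slightly.

>>> jog_arm:
  steps:
    - [-1, 0, -0.0038, 0.001, 0, 0, 0]
    - [-1, 0, 0, 0, 0, 0, 0]
    - [-1, 0, 0, 0, 0, 0, 0]
    - [-1, 0, 0, 0, 0, 0, 0]
    - [-1, 0, 0, 0, 0, 0, 0]
    - [-1, 0, 0, 0, 0, 0, 0]
    - [-1, 0, 0, -0.02, 0, 0, 0]
    - [-1, 0, 0, -0.04, 0, 0, 0]
    - [-1, 0, 0, -0.04, 0, 0, 0]

```text
clock: 4.68
eef_pos: [473.9, 387.7, 257.1]
tool_rot: [-3.141, -0.0, 0.078]
force: [0.2, -0.4, -1.6]
width: 11.4
gripper_force: 58.5
```

```bash
python3 - <<'E'
from h import *
st();d=shot('wrist','w2.png');shot('side','s2.png')
im=d['pixels'];P=cloud(d)
# blade plane
R=np.array(d['R']);s=read_state()['eef_pos']
for v in (60,120,180,240): print([np.round(P[v,u]).tolist() for u in (200,240,280,320,360)])
E
```

```text
4.67 [473.9 387.7 257.1] [-3.141 -0.     0.078] [ 0.2 -0.4 -1.6] 11.4 58.5 [-0.75  0.76  0.02  1.75 -0.03  0.63 -2.2 ]
[[574.0, 433.0, 60.0], [576.0, 415.0, 54.0], [577.0, 394.0, 56.0], [579.0, 374.0, 57.0], [588.0, 342.0, 3.0]]
[[541.0, 447.0, 1.0], [547.0, 413.0, 55.0], [548.0, 392.0, 56.0], [550.0, 371.0, 55.0], [550.0, 335.0, 1.0]]
[[498.0, 448.0, 1.0], [513.0, 412.0, 54.0], [515.0, 389.0, 55.0], [517.0, 366.0, 55.0], [507.0, 328.0, 1.0]]
[[447.0, 448.0, -0.0], [476.0, 411.0, 55.0], [495.0, 388.0, 92.0], [480.0, 362.0, 55.0], [458.0, 320.0, 1.0]]
```

View pics/w2.png

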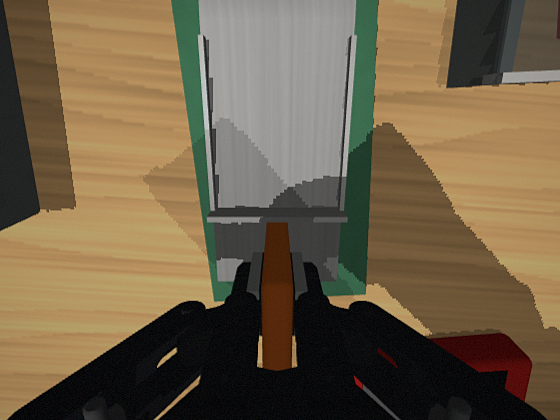

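>>> jog_arm:
  steps:
    - [-1, 0, 0, -0.066, 0, 0, -0.016]
    - [-1, -0.0365, 0.05, 0, 0, 0, 0]
    - [-1, -0.0365, 0.09, 0, 0, 0, 0]
    - [-1, -0.0365, 0.09, 0, 0, 0, 0]
    - [-1, -0.0365, 0.09, 0, 0, 0, 0]
    - [-1, 0, 0.08, 0, 0, 0, 0]
    - [-1, 0, 0, 0.08, 0, 0, 0]
    - [-1, 0, 0, 0.05, 0, 0, 0]
    - [-1, 0, 0, 0.0, 0, 0, 0]

```text
clock: 5.9
eef_pos: [422.6, 180.5, 222.5]
tool_rot: [3.14, 0.003, 0.11]
force: [-0.5, 0.5, -0.8]
width: 11.1
gripper_force: 58.5
```

```bash
cat >> h.py <<'E'
RO=np.array([650.,87.]);YAW=0.11
def rf(p): c,s=np.cos(YAW),np.sin(YAW);q=np.array(p)[:2]-RO;return np.round([c*q[0]+s*q[1],-s*q[0]+c*q[1]],1)
def rw(x,y): c,s=np.cos(YAW),np.sin(YAW);return RO+[c*x-s*y,s*x+c*y]
def blocks(d,z=24,roi=(slice(0,420),slice(0,560))):
    hsv=cv2.cvtColor(d['pixels'],cv2.COLOR_RGB2HSV);H,S,V=[hsv[:,:,i].astype(int) for i in range(3)]
    P=cloud(d);on=np.zeros(H.shape,bool);on[roi]=1
    for n,m in dict(yel=(H>22)&(H<35)&(S>110),red=((H<6)|(H>172))&(S>110),grn=(H>45)&(H<90)&(S>70),blu=(H>100)&(H<130)&(S>100)).items():
        k,l,s,c=cv2.connectedComponentsWithStats((m&on).astype(np.uint8))
        for i in range(1,k):
            if s[i,4]>=15: w=ray(d,*c[i],z);print(n,s[i].tolist(),np.round(c[i]),'world',np.round(w[:2]),'riser',rf(w),'depthz',np.round(np.median(P[l==i][:,2])))
E
python3 - <<'E'
from h import *
s=st();d=shot('top','t3.png');blocks(d,24,(slice(125,205),slice(135,305)))
print('scoop grip riser',rf(s['eef_pos']));go(*rw(-215,118),208,.11)
E
```

```text
5.9 [422.6 180.5 222.5] [3.14e+00 3.00e-03 1.10e-01] [-0.5  0.5 -0.8] 11.1 58.5 [-0.46  0.69 -0.01  2.18  0.03  0.28 -1.95]
yel [262, 155, 11, 9, 80] [267. 159.] world [677. -30.] riser [  14.  -119.6] depthz 56.0
yel [135, 178, 7, 5, 21] [138. 181.] world [625. 305.] riser [ -0.7 219.6] depthz 1.0
red [172, 177, 11, 9, 59] [177. 181.] world [621. 203.] riser [-15.7 118.7] depthz 56.0
blu [180, 144, 51, 7, 151] [205. 147.] world [711. 132.] riser [65.5 37.7] depthz 65.0
scoop grip riser [-215.7  117.9]
shift frac [0.0006 0.0002 0.031 ] turn frac -0.0001
```

View pics/t3.png

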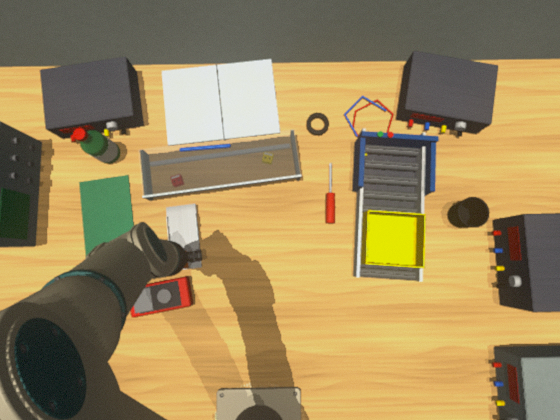

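>>> jog_arm:
  steps:
    - [-1, 0, 0, 0.03, 0, 0, 0]
    - [-1, 0, 0, 0.006, 0, 0, 0]
    - [-1, 0, 0, 0, 0, 0, 0]

```text
clock: 6.32
eef_pos: [423.2, 180.9, 205.7]
tool_rot: [-3.142, 0.0, 0.11]
force: [0.3, -0.2, -0.7]
width: 11.3
gripper_force: 58.7
```

```bash
python3 - <<'E'
from h import *
s=st();d=shot('wrist','w3.png');P=cloud(d)
for v in (5,30,60,120,180): print([np.round(P[v,u]).tolist() for u in (160,240,280,320,400)])
E
```

```text
6.33 [423.2 180.9 205.7] [-3.142  0.     0.11 ] [ 0.3 -0.2 -0.7] 11.3 58.7 [-0.45  0.73 -0.02  2.18  0.06  0.23 -1.98]
[[545.0, 253.0, -1.0], [549.0, 213.0, 3.0], [551.0, 194.0, 3.0], [553.0, 174.0, 3.0], [558.0, 135.0, -2.0]]
[[534.0, 252.0, 2.0], [538.0, 212.0, 3.0], [540.0, 192.0, 4.0], [542.0, 173.0, 4.0], [547.0, 132.0, -1.0]]
[[520.0, 253.0, -0.0], [524.0, 211.0, 4.0], [526.0, 191.0, 4.0], [529.0, 171.0, 5.0], [534.0, 129.0, -0.0]]
[[490.0, 253.0, -1.0], [495.0, 209.0, 5.0], [497.0, 188.0, 3.0], [500.0, 166.0, 3.0], [504.0, 122.0, -0.0]]
[[456.0, 253.0, -1.0], [462.0, 207.0, 4.0], [465.0, 184.0, 3.0], [467.0, 161.0, 4.0], [471.0, 114.0, -1.0]]
```

View pics/w3.png

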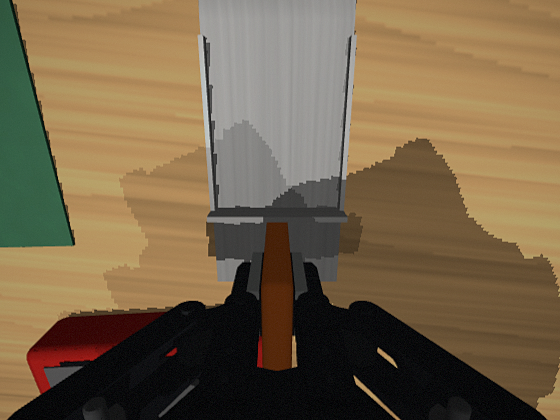

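>>> jog_arm:
  steps:
    - [-1, 0.04, 0, 0, 0, 0, 0]
    - [-1, 0.04, 0, 0, 0, 0, 0]
    - [-1, 0, 0, 0.002, 0, 0, 0]
    - [-1, 0, 0, 0.002, 0, 0, 0]
    - [-1, 0, 0, 0, 0, 0, 0]

```text
clock: 7.0
eef_pos: [462.3, 185.1, 204.2]
tool_rot: [3.141, 0.0, 0.11]
force: [-0.3, -0.4, 3.2]
width: 11.0
gripper_force: 59.4
```

```bash
python3 - <<'E'
from h import *
s=st();print(rf(s['eef_pos']));go(*rw(-87,118),204,.11)
E
```

```text
7.0 [462.3 185.1 204.2] [3.141 0.    0.11 ] [-0.3 -0.4  3.2] 11.0 59.4 [-0.42  0.75 -0.03  2.08  0.07  0.31 -1.96]
[-175.8  118.1]
shift frac [1.775e-01 1.000e-04 3.000e-04] turn frac -0.0001
```

>>> jog_arm:
  steps:
    - [-1, 0.016, 0, 0, 0, 0, 0]
    - [-1, 0.02, 0, 0, 0, 0, 0]
    - [-1, 0.02, 0, 0, 0, 0, 0]
    - [-1, 0.02, 0, 0, 0, 0, 0]
    - [-1, 0.02, 0, 0, 0, 0, 0]
    - [-1, 0.02, 0, 0, 0, 0, 0]
    - [-1, 0.02, 0, 0, 0, 0, 0]
    - [-1, 0, 0, 0, 0, 0, 0]

```text
clock: 8.0
eef_pos: [530.8, 193.0, 204.2]
tool_rot: [-3.141, -0.001, 0.11]
force: [2.0, 0.7, 4.9]
width: 11.6
gripper_force: 59.5
```

```bash
python3 - <<'E'
from h import *
s=st();print(rf(s['eef_pos']));go(*rw(-87,118),204,.11)
d=shot('side','s4.png');blocks(d,26,(slice(190,350),slice(190,260)))
d=shot('top','t4.png');blocks(d,26,(slice(125,205),slice(135,305)))
d=shot('wrist','w4.png')
E
```

```text
8.0 [530.8 193.  204.2] [-3.141e+00 -1.000e-03  1.100e-01] [2.  0.7 4.9] 11.6 59.5 [-0.37  0.8  -0.04  1.9   0.07  0.44 -1.93]
[-106.9  118.4]
shift frac [0.0397 0.0008 0.0005] turn frac 0.0
yel [218, 226, 13, 14, 122] [224. 233.] world [677. -17.] riser [  15.  -106.4] depthz 56.0
red [211, 309, 11, 15, 122] [217. 317.] world [654. 219.] riser [ 18.7 131. ] depthz 56.0
blu [198, 248, 10, 47, 185] [202. 271.] world [709. 102.] riser [59.9  8.9] depthz 65.0
yel [262, 154, 11, 10, 78] [267. 159.] world [677. -30.] riser [  14.1 -119.2] depthz 56.0
red [170, 164, 10, 9, 61] [175. 168.] world [656. 209.] riser [ 18.9 120.3] depthz 56.0
blu [180, 144, 50, 7, 149] [205. 147.] world [710. 132.] riser [65.  37.6] depthz 65.0
```

View pics/w4.png

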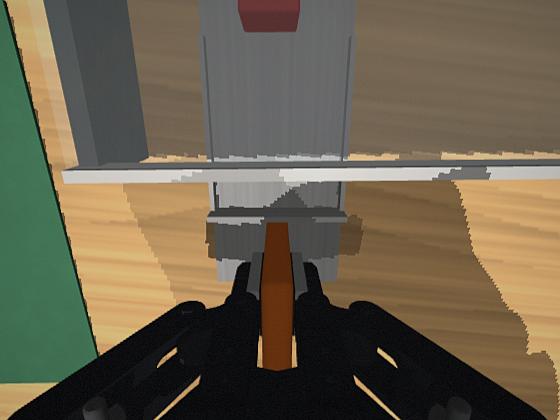

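>>> jog_arm:
  steps:
    - [-1, 0.015, 0, 0, 0, 0, 0]
    - [-1, 0.015, 0, 0, 0, 0, 0]
    - [-1, 0.004, 0, 0, 0, 0, 0]
    - [-1, 0, 0, 0, 0, 0, 0]

```text
clock: 8.65
eef_pos: [546.0, 194.6, 204.2]
tool_rot: [3.141, 0.003, 0.11]
force: [-3.1, -1.3, 9.9]
width: 11.4
gripper_force: 60.5
```

```bash
python3 - <<'E'
from h import *
s=st();print(rf(s['eef_pos']))
d=shot('wrist');P=cloud(d)
def fr(d):
    hsv=cv2.cvtColor(d['pixels'],cv2.COLOR_RGB2HSV);m=((hsv[:,:,0]<6)|(hsv[:,:,0]>172))&(hsv[:,:,1]>110);m[200:]=0
    ys=np.argwhere(m);print('red rows',len(ys),ys.min(0) if len(ys) else '',ys.max(0) if len(ys) else '')
fr(d)
d=shot('top');blocks(d,26,(slice(125,205),slice(135,305)))
E
```

```text
8.65 [546.  194.6 204.2] [3.141e+00 3.000e-03 1.100e-01] [-3.1 -1.3  9.9] 11.4 60.5 [-0.36  0.81 -0.05  1.86  0.07  0.48 -1.92]
[-91.6 118.4]
red rows 3039 [  0 238] [ 58 299]
yel [262, 155, 11, 9, 78] [267. 159.] world [677. -30.] riser [  13.7 -119.5] depthz 56.0
red [170, 163, 11, 10, 59] [175. 168.] world [657. 209.] riser [ 20.3 120.1] depthz 56.0
blu [180, 144, 50, 7, 149] [205. 147.] world [710. 132.] riser [65.  38.2] depthz 65.0
```

>>> jog_arm:
  steps:
    - [-1, -0.003, 0, -0.002, 0, 0, 0]
    - [-1, -0.008, 0, 0, 0, 0, 0]
    - [-1, -0.014, 0, 0, 0, 0, 0]
    - [-1, -0.02, 0, 0, 0, 0, 0]
    - [-1, -0.02, 0, 0, 0, 0, 0]
    - [-1, -0.02, 0, 0, 0, 0, 0]
    - [-1, -0.02, 0, 0, 0, 0, 0]
    - [-1, -0.014, 0, 0, 0, 0, 0]
    - [-1, -0.006, 0, 0, 0, 0, 0]
    - [-1, 0, 0, 0, 0, 0, 0]

```text
clock: 10.0
eef_pos: [485.4, 187.8, 204.8]
tool_rot: [-3.142, -0.0, 0.11]
force: [1.0, 0.0, -2.2]
width: 11.2
gripper_force: 58.6
```

```bash
cat >> h.py <<'E'
def onscoop(d):
    hsv=cv2.cvtColor(d['pixels'],cv2.COLOR_RGB2HSV);H,S=hsv[:,:,0],hsv[:,:,1]
    for n,m in dict(red=((H<6)|(H>172))&(S>110),yel=(H>22)&(H<35)&(S>110)).items():
        m=m.copy();m[215:]=0;m[:,:200]=0;m[:,360:]=0;ys=np.argwhere(m)
        if len(ys)>50: print(n,len(ys),ys.min(0),ys.max(0))
E
python3 - <<'E'
from h import *
s=st();print(rf(s['eef_pos']))
onscoop(shot('wrist'))
d=shot('top');blocks(d,26,(slice(125,240),slice(135,305)))
E
```

```text
10.0 [485.4 187.8 204.8] [-3.142 -0.     0.11 ] [ 1.   0.  -2.2] 11.2 58.6 [-0.4   0.76 -0.03  2.02  0.07  0.36 -1.95]
[-152.6  118.2]
red 1726 [  0 238] [ 59 299]
yel [262, 154, 11, 10, 78] [267. 159.] world [677. -30.] riser [  13.9 -119.3] depthz 56.0
yel [135, 178, 6, 5, 25] [138. 180.] world [626. 304.] riser [-1.000e-01  2.186e+02] depthz 1.0
red [173, 187, 10, 3, 19] [177. 188.] world [604. 202.] riser [-33.5 119.4] depthz 57.0
blu [180, 144, 50, 7, 149] [205. 147.] world [710. 132.] riser [65. 38.] depthz 65.0
```

>>> jog_arm:
  steps:
    - [-1, -0.006, 0, 0, 0, 0, 0]
    - [-1, -0.014, 0, 0, 0, 0, 0]
    - [-1, -0.018, 0, 0, 0, 0, 0]
    - [-1, -0.018, 0, 0, 0, 0, 0]
    - [-1, -0.014, 0, 0, 0, 0, 0]
    - [-1, -0.01, 0, 0, 0, 0, 0]
    - [-1, -0.006, 0, 0, 0, 0, 0]
    - [-1, 0, 0, 0, 0, 0, 0]
    - [-1, 0, 0, -0.01, 0, 0, 0]
    - [-1, 0, 0, 0, 0, 0, 0]

```text
clock: 11.35
eef_pos: [443.0, 183.1, 210.2]
tool_rot: [-3.141, -0.001, 0.11]
force: [0.3, 0.3, -1.5]
width: 11.2
gripper_force: 58.6
```

```bash
python3 - <<'E'
from h import *
s=st();print(rf(s['eef_pos']))
onscoop(shot('wrist','w5.png'))
d=shot('top','t5.png');blocks(d,26,(slice(125,260),slice(135,305)))
E
```

```text
11.35 [443.  183.1 210.2] [-3.141e+00 -1.000e-03  1.100e-01] [ 0.3  0.3 -1.5] 11.2 58.6 [-0.43  0.73 -0.03  2.13  0.07  0.28 -1.98]
[-195.2  118.2]
red 3201 [  0 238] [ 58 299]
yel [262, 155, 11, 9, 76] [267. 159.] world [677. -30.] riser [  13.7 -119.6] depthz 55.0
yel [135, 178, 6, 5, 18] [137. 181.] world [625. 305.] riser [ -1.  219.4] depthz 1.0
yel [241, 242, 64, 6, 206] [275. 245.] world [453. -47.] riser [-210.2 -112.1] depthz 1.0
yel [261, 249, 18, 3, 24] [269. 250.] world [441. -32.] riser [-221.1  -95.7] depthz 1.0
red [173, 202, 12, 9, 79] [178. 206.] world [556. 199.] riser [-81.2 121.6] depthz 33.0
blu [180, 144, 50, 7, 151] [205. 147.] world [710. 132.] riser [64.9 37.7] depthz 66.0
```

>>> jog_arm:
  steps:
    - [-1, 0, 0, -0.02, 0, 0, 0]
    - [-1, 0, 0, -0.05, 0, 0, 0]
    - [-1, 0, 0, -0.06, 0, 0, 0]
    - [-1, 0, 0, -0.06, 0, 0, 0]
    - [-1, 0, 0, -0.04, 0, 0, 0]
    - [-1, 0, 0, -0.02, 0, 0, 0]
    - [-1, 0, 0.02, 0, 0, 0, 0.015]
    - [-1, 0, 0.045, 0, 0, 0, 0.03]
    - [-1, 0, 0.07, 0, 0, 0, 0.03]
    - [-1, 0, 0.07, 0, 0, 0, 0.03]

```text
clock: 12.7
eef_pos: [444.3, 77.9, 333.8]
tool_rot: [3.14, 0.002, -0.106]
force: [1.1, 0.1, -1.1]
width: 11.4
gripper_force: 58.6
```

```bash
python3 - <<'E'
from h import *
s=st()
onscoop(shot('wrist'))
d=shot('top');hsv=cv2.cvtColor(d['pixels'],cv2.COLOR_RGB2HSV);H,S,V=[hsv[:,:,i].astype(int) for i in range(3)]
P=cloud(d);m=(H>24)&(H<34)&(S>140)&(P[:,:,2]>82)&(P[:,:,2]<100);m[:,:340]=0;m[:,450:]=0
q=P[m];print(len(q),q.mean(0),cv2.minAreaRect(q[:,:2].astype(np.float32)))
E
```

```text
12.7 [444.3  77.9 333.8] [ 3.14e+00  2.00e-03 -1.06e-01] [ 1.1  0.1 -1.1] 11.4 58.6 [-0.23  0.46 -0.    2.13  0.    0.55 -1.92]
red 3216 [  0 231] [ 59 294]
473 [ 463.06080473 -335.62107758   90.17889603] ((460.7630615234375, -333.34649658203125), (140.85986328125, 130.07955932617188), 85.02534484863281)
```

>>> jog_arm:
  steps:
    - [-1, 0, 0.085, 0, 0, 0, 0]
    - [-1, 0, 0.09, 0, 0, 0, 0]
    - [-1, 0, 0.1, 0, 0, 0, 0]
    - [-1, 0, 0.1, 0, 0, 0, 0]
    - [-1, 0, 0.1, 0, 0, 0, 0]
    - [-1, -0.02, 0.09, 0, 0, 0, 0]
    - [-1, -0.04, 0.07, 0, 0, 0, 0]
    - [-1, -0.04, 0.04, 0, 0, 0, 0]
    - [-1, -0.025, 0.02, 0, 0, 0, 0]
    - [-1, -0.01, 0, 0, 0, 0, 0]

```text
clock: 14.05
eef_pos: [341.9, -258.7, 334.4]
tool_rot: [-3.141, 0.001, -0.103]
force: [0.5, 0.4, -2.2]
width: 11.4
gripper_force: 59.0
```

```bash
python3 - <<'E'
from h import *
s=st();go(317,-319,315,-.1)
onscoop(shot('wrist'))
E
```

```text
14.05 [ 341.9 -258.7  334.4] [-3.141e+00  1.000e-03 -1.030e-01] [ 0.5  0.4 -2.2] 11.4 59.0 [ 0.62  0.44 -0.05  2.18  0.04  0.52 -1.14]
shift frac [-0.0372  0.1251  0.0388] turn frac -0.0013
red 3205 [  0 236] [ 59 299]
yel 865 [  0 349] [136 359]
```

>>> jog_arm:
  steps:
    - [-1, -0.01, 0.025, 0.01, 0, 0, 0]
    - [-1, -0.015, 0.045, 0.01, 0, 0, 0]
    - [-1, -0.012, 0.04, 0.01, 0, 0, 0]
    - [-1, 0, 0.015, 0.002, 0, 0, 0]
    - [-1, 0, 0, 0, 0, 0, 0]

```text
clock: 14.72
eef_pos: [318.6, -318.8, 318.5]
tool_rot: [-3.141, -0.0, -0.1]
force: [-0.3, 0.4, -2.7]
width: 11.4
gripper_force: 59.0
```

```bash
python3 - <<'E'
from h import *
s=st();go(317,-319,315,-.1)
onscoop(shot('wrist','w6.png'))
E
```

```text
14.72 [ 318.6 -318.8  318.5] [-3.141 -0.    -0.1  ] [-0.3  0.4 -2.7] 11.4 59.0 [ 0.77  0.49 -0.06  2.14  0.06  0.51 -1.01]
shift frac [-0.0032  0.0007  0.0071] turn frac -0.0001
red 3198 [  0 234] [ 58 297]
yel 673 [  0 200] [112 359]
```

View pics/w6.png

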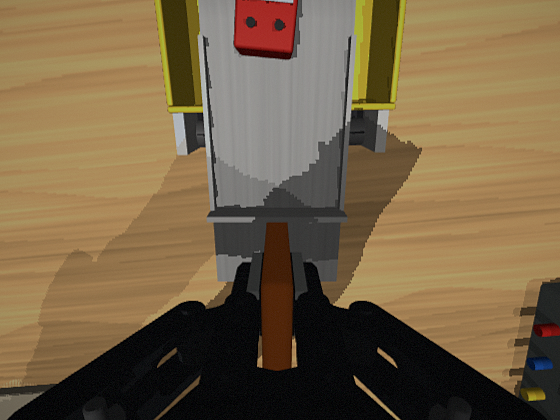

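>>> jog_arm:
  steps:
    - [-1, 0.037, 0, -0.025, 0, -0.045, 0]
    - [-1, 0.037, 0, -0.025, 0, -0.045, 0]
    - [-1, 0.037, 0, -0.025, 0, -0.045, 0]
    - [-1, 0.041, 0, -0.015, 0, -0.045, 0]
    - [-1, 0.041, 0, -0.015, 0, -0.045, 0]
    - [-1, 0.042, 0, -0.015, 0, -0.045, 0]
    - [-1, 0.042, 0, -0.015, 0, -0.045, 0]
    - [-1, 0, 0, 0, 0, 0, 0]
    - [-1, 0, 0, 0, 0, 0, 0]

```text
clock: 15.9
eef_pos: [463.2, -332.8, 345.9]
tool_rot: [-3.141, 0.629, -0.1]
force: [-0.6, 0.4, -2.2]
width: 11.4
gripper_force: 59.0
```

```bash
python3 - <<'E'
from h import *
s=st()
onscoop(shot('wrist','w7.png'));d=shot('top');blocks(d,60,(slice(200,280),slice(350,440)))
E
```

```text
15.9 [ 463.2 -332.8  345.9] [-3.141  0.629 -0.1  ] [-0.6  0.4 -2.2] 11.4 59.0 [ 0.45  0.75  0.09  1.57  0.19  1.41 -1.23]
yel 389 [  0 200] [ 80 359]
yel [361, 209, 59, 57, 1925] [384. 232.] world [ 478. -316.] riser [-215.  -381.6] depthz 37.0
red [384, 219, 6, 8, 25] [386. 222.] world [ 502. -323.] riser [-191.8 -390.9] depthz 62.0
grn [428, 228, 12, 20, 65] [434. 237.] world [ 463. -438.] riser [-243.1 -501.2] depthz 651.0
```

View pics/w7.png

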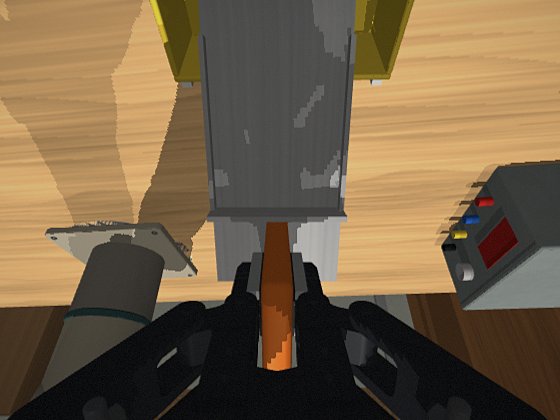

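>>> jog_arm:
  steps:
    - [-1, -0.047, 0, -0.065, 0, 0, 0]
    - [-1, 0, 0, 0, 0, 0.07, 0]
    - [-1, 0, 0, 0, 0, 0.08, 0]
    - [-1, 0, 0, 0, 0, 0.08, 0]
    - [-1, 0, 0, 0, 0, 0.08, 0]
    - [-1, -0.014, -0.1, 0, 0, 0, 0]
    - [-1, -0.014, -0.1, 0, 0, 0, 0]
    - [-1, -0.014, -0.1, 0, 0, 0, 0]
    - [-1, -0.014, -0.1, 0, 0, 0, 0]
    - [-1, -0.014, -0.1, 0, 0, 0, 0]

```text
clock: 17.25
eef_pos: [452.5, -80.1, 387.0]
tool_rot: [3.141, 0.009, -0.102]
force: [0.5, 0.4, -1.5]
width: 11.3
gripper_force: 59.2
```

```bash
python3 - <<'E'
from h import *
s=st();d=shot('top','t6.png');blocks(d,24,(slice(125,190),slice(135,305)));blocks(d,59,(slice(205,280),slice(360,430)))
shot('side','s6.png')
go(*rw(-215,-119),240,.11)
E
```

```text
17.25 [452.5 -80.1 387. ] [ 3.141  0.009 -0.102] [ 0.5  0.4 -1.5] 11.3 59.2 [ 0.15  0.39 -0.05  2.04  0.03  0.72 -1.59]
yel [262, 155, 12, 9, 79] [267. 159.] world [677. -31.] riser [  13.9 -120. ] depthz 56.0
blu [180, 144, 50, 7, 149] [205. 147.] world [711. 132.] riser [65.5 37.9] depthz 65.0
yel [361, 209, 69, 60, 3430] [394. 239.] world [ 461. -340.] riser [-234.8 -403.3] depthz 37.0
red [385, 219, 10, 10, 68] [389. 224.] world [ 499. -330.] riser [-195.7 -398.4] depthz 61.0
shift frac [-0.0071 -0.0403  0.2941] turn frac -0.101
```

View pics/t6.png

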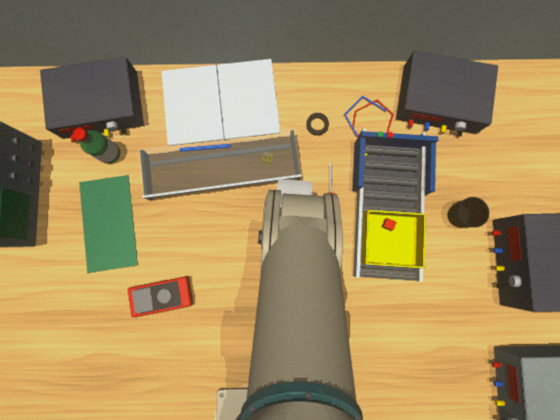

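>>> jog_arm:
  steps:
    - [-1, -0.004, -0.025, 0.06, 0, 0, -0.05]
    - [-1, 0, -0.025, 0.06, 0, 0, -0.051]
    - [-1, 0, 0, 0.09, 0, 0, 0]
    - [-1, 0, 0, 0.08, 0, 0, 0]
    - [-1, 0, 0, 0.06, 0, 0, 0]
    - [-1, 0, 0, 0, 0, 0, 0]

```text
clock: 18.1
eef_pos: [450.3, -56.6, 210.3]
tool_rot: [-3.14, 0.014, 0.101]
force: [0.3, 0.4, -1.6]
width: 10.9
gripper_force: 59.1
```

```bash
python3 - <<'E'
from h import *
s=st();print(rf(s['eef_pos']));go(*rw(-180,-120),205,.11)
d=shot('wrist','w8.png');P=cloud(d)
for v in (5,60,120,180): print([np.round(P[v,u]).tolist() for u in (240,280,320)])
E
```

```text
18.1 [450.3 -56.6 210.3] [-3.14   0.014  0.101] [ 0.3  0.4 -1.6] 10.9 59.1 [ 0.1   0.71 -0.05  2.19  0.12  0.25 -1.53]
[-214.3 -120.8]
shift frac [ 0.0687 -0.0022  0.0097] turn frac -0.0047
[[573.0, -26.0, 6.0], [575.0, -45.0, 6.0], [577.0, -64.0, 5.0]]
[[549.0, -27.0, 7.0], [551.0, -47.0, 6.0], [553.0, -68.0, 7.0]]
[[520.0, -29.0, 7.0], [522.0, -51.0, 8.0], [524.0, -72.0, 7.0]]
[[487.0, -31.0, 8.0], [489.0, -54.0, 7.0], [491.0, -77.0, 9.0]]
```

>>> jog_arm:
  steps:
    - [-1, 0.035, -0.001, 0, 0, 0.004, -0.0047]
    - [-1, 0.035, -0.001, 0, 0, 0.003, 0]
    - [-1, 0, 0, 0, 0, 0, 0]
    - [-1, 0, 0, 0.006, 0, 0, 0]
    - [-1, 0, 0, 0.004, 0, 0, 0]
    - [-1, 0, 0, 0.002, 0, 0, 0]

```text
clock: 18.9
eef_pos: [485.6, -51.2, 205.0]
tool_rot: [-3.14, -0.003, 0.111]
force: [-0.3, -0.8, -2.1]
width: 11.2
gripper_force: 59.2
```

```bash
python3 - <<'E'
from h import *
s=st();print(rf(s['eef_pos']));go(*rw(-107,-120),204.2,.11)
E
```

```text
18.9 [485.6 -51.2 205. ] [-3.14e+00 -3.00e-03  1.11e-01] [-0.3 -0.8 -2.1] 11.2 59.2 [ 0.09  0.74 -0.06  2.11  0.12  0.29 -1.53]
[-178.5 -119.3]
shift frac [0.1431 0.0016 0.002 ] turn frac 0.0005
```

>>> jog_arm:
  steps:
    - [-1, 0.01, 0, 0.002, 0, -0.0015, 0]
    - [-1, 0.018, 0, 0.001, 0, 0, 0]
    - [-1, 0.02, 0, 0, 0, 0, 0]
    - [-1, 0.02, 0, 0, 0, 0, 0]
    - [-1, 0.02, 0, 0, 0, 0, 0]
    - [-1, 0.02, 0, 0, 0, 0, 0]
    - [-1, 0.02, 0, 0, 0, 0, 0]
    - [-1, 0.015, 0, 0, 0, 0, 0]
    - [-1, 0, 0, 0, 0, 0, 0]

```text
clock: 20.02
eef_pos: [558.2, -43.1, 204.2]
tool_rot: [-3.14, -0.003, 0.111]
force: [1.4, 0.6, 5.3]
width: 11.6
gripper_force: 60.2
```

```bash
python3 - <<'E'
from h import *
s=st();print(rf(s['eef_pos']));go(*rw(-91,-120),204.2,.11)
onscoop(shot('wrist','w9.png'))
d=shot('top');blocks(d,26,(slice(125,205),slice(135,305)))
E
```

```text
20.02 [558.2 -43.1 204.2] [-3.14e+00 -3.00e-03  1.11e-01] [1.4 0.6 5.3] 11.6 60.2 [ 0.07  0.79 -0.07  1.91  0.11  0.43 -1.54]
[-105.5 -119.2]
shift frac [0.029  0.0016 0.0002] turn frac 0.0006
yel 1729 [  0 260] [ 29 321]
grn [253, 187, 21, 8, 46] [264. 190.] world [595. -21.] riser [ -67.  -101.1] depthz 620.0
grn [280, 187, 19, 8, 43] [289. 190.] world [594. -85.] riser [ -74.8 -164.7] depthz 619.0
blu [180, 144, 50, 7, 150] [205. 147.] world [710. 131.] riser [65.  37.5] depthz 65.0
```

>>> jog_arm:
  steps:
    - [-1, 0.014, 0, 0, 0, 0, 0]
    - [-1, 0.013, 0, 0, 0, 0, 0]
    - [-1, 0.004, 0, 0, 0, 0, 0]
    - [-1, 0, 0, 0, 0, 0, 0]

```text
clock: 20.62
eef_pos: [571.8, -41.6, 204.2]
tool_rot: [-3.14, 0.001, 0.111]
force: [-4.1, 0.5, 8.9]
width: 11.0
gripper_force: 61.0
```

```bash
python3 - <<'E'
from h import *
s=st();print(rf(s['eef_pos']))
onscoop(shot('wrist','w9.png'))
E
```

```text
20.62 [571.8 -41.6 204.2] [-3.14e+00  1.00e-03  1.11e-01] [-4.1  0.5  8.9] 11.0 61.0 [ 0.07  0.81 -0.07  1.87  0.11  0.47 -1.54]
[ -91.8 -119.3]
yel 3029 [  0 260] [ 53 322]
```

View pics/w9.png

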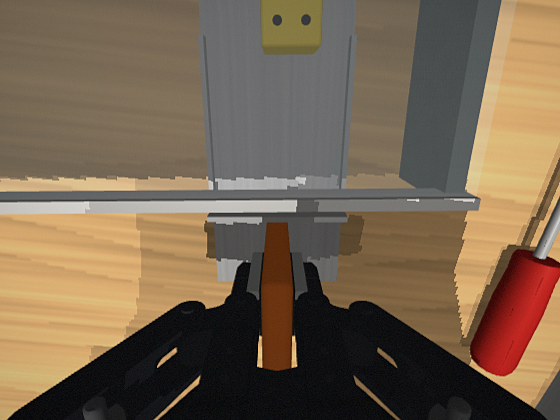

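>>> jog_arm:
  steps:
    - [-1, 0.004, 0, 0, 0, 0, 0]
    - [-1, -0.003, 0, -0.002, 0, 0, 0]
    - [-1, -0.008, 0, 0, 0, 0, 0]
    - [-1, -0.014, 0, 0, 0, 0, 0]
    - [-1, -0.02, 0, 0, 0, 0, 0]
    - [-1, -0.02, 0, 0, 0, 0, 0]
    - [-1, -0.02, 0, 0, 0, 0, 0]
    - [-1, -0.02, 0, 0, 0, 0, 0]
    - [-1, -0.014, 0, 0, 0, 0, 0]
    - [-1, -0.006, 0, 0, 0, 0, 0]

```text
clock: 21.92
eef_pos: [512.1, -48.2, 204.7]
tool_rot: [-3.14, -0.001, 0.111]
force: [0.0, 0.1, -0.7]
width: 11.4
gripper_force: 59.2
```

```bash
python3 - <<'E'
from h import *
s=st();print(rf(s['eef_pos']))
onscoop(shot('wrist'))
E
```

```text
21.93 [512.1 -48.2 204.7] [-3.14e+00 -1.00e-03  1.11e-01] [ 0.   0.1 -0.7] 11.4 59.2 [ 0.08  0.76 -0.06  2.04  0.12  0.35 -1.53]
[-151.9 -119.2]
yel 1744 [  0 260] [ 58 321]
```

>>> jog_arm:
  steps:
    - [-1, -0.006, 0, 0, 0, 0, 0]
    - [-1, -0.014, 0, 0, 0, 0, 0]
    - [-1, -0.018, 0, 0, 0, 0, 0]
    - [-1, -0.018, 0, 0, 0, 0, 0]
    - [-1, -0.014, 0, 0, 0, 0, 0]
    - [-1, -0.01, 0, 0, 0, 0, 0]
    - [-1, -0.01, 0, 0, 0, 0, 0]
    - [-1, 0, 0, 0, 0, 0, 0]
    - [-1, 0, 0, -0.01, 0, 0, 0]
    - [-1, 0, 0, -0.02, 0, 0, 0]

```text
clock: 23.22
eef_pos: [467.9, -53.1, 219.9]
tool_rot: [-3.139, -0.001, 0.111]
force: [0.4, -0.1, -2.1]
width: 11.3
gripper_force: 59.2
```

```bash
python3 - <<'E'
from h import *
s=st();print(rf(s['eef_pos']))
onscoop(shot('wrist'))
E
```

```text
23.23 [467.9 -53.1 219.9] [-3.139e+00 -1.000e-03  1.110e-01] [ 0.4 -0.1 -2.1] 11.3 59.2 [ 0.1   0.7  -0.06  2.15  0.14  0.29 -1.54]
[-196.4 -119.2]
yel 3171 [  0 260] [ 58 321]
```

>>> jog_arm:
  steps:
    - [-1, 0, 0, -0.04, 0, 0, 0]
    - [-1, 0, 0, -0.06, 0, 0, 0]
    - [-1, 0, 0, -0.06, 0, 0, 0.015]
    - [-1, 0, 0, -0.05, 0, 0, 0.03]
    - [-1, 0, 0, -0.02, 0, 0, 0.035]
    - [-1, 0, 0.02, 0, 0, 0, 0.025]
    - [-1, 0, 0.05, 0, 0, 0, 0]
    - [-1, 0, 0.08, 0, 0, 0, 0]
    - [-1, 0, 0.09, 0, 0, 0, 0]
    - [-1, -0.01, 0.09, 0, 0, 0, 0]

```text
clock: 24.52
eef_pos: [446.4, -219.0, 333.6]
tool_rot: [-3.139, -0.0, -0.099]
force: [-0.3, 0.4, -2.0]
width: 11.3
gripper_force: 59.2
```

>>> jog_arm:
  steps:
    - [-1, -0.025, 0.085, 0, 0, 0, 0]
    - [-1, -0.045, 0.07, 0, 0, 0, 0]
    - [-1, -0.055, 0.04, 0, 0, 0, 0]
    - [-1, -0.05, 0.02, 0, 0, 0, 0]
    - [-1, -0.03, 0.0, 0, 0, 0, 0]
    - [-1, -0.01, 0.0, 0, 0, 0, 0]
    - [-1, 0, 0, 0, 0, 0, 0]

```text
clock: 25.4
eef_pos: [329.8, -313.1, 333.9]
tool_rot: [-3.139, -0.001, -0.098]
force: [-0.8, -0.2, -1.7]
width: 11.7
gripper_force: 59.2
```

```bash
python3 - <<'E'
from h import *
s=st();go(318,-319,318,-.1)
onscoop(shot('wrist','w10.png'))
d=shot('top');blocks(d,59,(slice(205,280),slice(360,430)))
E
```

```text
25.4 [ 329.8 -313.1  333.9] [-3.139e+00 -1.000e-03 -9.800e-02] [-0.8 -0.2 -1.7] 11.7 59.2 [ 0.76  0.47 -0.09  2.12  0.07  0.56 -1.05]
shift frac [-0.0224  0.0142  0.0318] turn frac 0.0011
yel 4034 [  0 200] [127 359]
yel [361, 209, 69, 59, 2288] [393. 234.] world [ 474. -338.] riser [-221.2 -403. ] depthz 38.0
yel [394, 238, 14, 12, 117] [400. 245.] world [ 446. -355.] riser [-251.2 -416.9] depthz 157.0
red [384, 219, 11, 11, 81] [389. 224.] world [ 498. -330.] riser [-196.4 -397.5] depthz 62.0
```

View pics/w10.png

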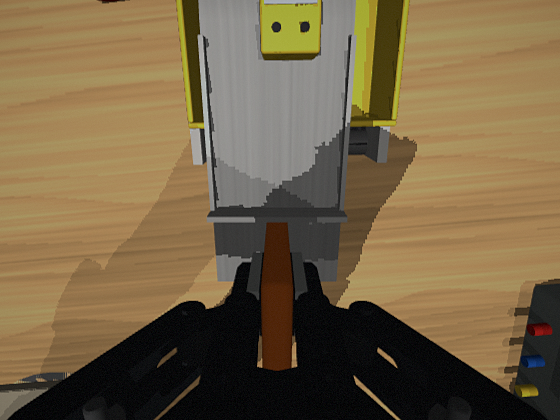

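>>> jog_arm:
  steps:
    - [-1, -0.012, 0.02, 0.012, 0, 0, 0]
    - [-1, -0.015, 0.025, 0.015, 0, 0, 0]
    - [-1, 0, 0.009, 0.004, 0, 0, 0]
    - [-1, 0, 0, 0, 0, 0, 0]

```text
clock: 26.0
eef_pos: [313.0, -339.5, 318.0]
tool_rot: [-3.139, -0.001, -0.1]
force: [0.2, 1.0, -2.2]
width: 11.3
gripper_force: 59.2
```

>>> jog_arm:
  steps:
    - [-1, 0.037, 0, -0.025, 0, -0.045, 0]
    - [-1, 0.037, 0, -0.025, 0, -0.045, 0]
    - [-1, 0.037, 0, -0.025, 0, -0.045, 0]
    - [-1, 0.041, 0, -0.015, 0, -0.045, 0]
    - [-1, 0.041, 0, -0.015, 0, -0.045, 0]
    - [-1, 0.042, 0, -0.015, 0, -0.045, 0]
    - [-1, 0.042, 0, -0.015, 0, -0.045, 0]
    - [-1, 0, 0, 0, 0, 0, 0]
    - [-1, 0, 0, 0, 0, 0, 0]

```text
clock: 27.12
eef_pos: [457.9, -353.4, 345.6]
tool_rot: [-3.139, 0.629, -0.097]
force: [0.3, -0.7, -1.4]
width: 11.3
gripper_force: 59.3
```

>>> jog_arm:
  steps:
    - [-1, -0.047, 0, -0.065, 0, 0, 0]
    - [-1, 0, 0, 0, 0, 0.07, 0]
    - [-1, 0, 0, 0, 0, 0.08, 0]
    - [-1, 0, 0, 0, 0, 0.08, 0]
    - [-1, 0, 0, 0, 0, 0.08, 0]
    - [-1, -0.014, -0.1, 0, 0, 0, 0]
    - [-1, -0.014, -0.1, 0, 0, 0, 0]
    - [-1, -0.014, -0.1, 0, 0, 0, 0]
    - [-1, -0.014, -0.1, 0, 0, 0, 0]
    - [-1, -0.014, -0.1, 0, 0, 0, 0]

```text
clock: 28.38
eef_pos: [446.8, -100.5, 387.4]
tool_rot: [-3.14, 0.008, -0.101]
force: [2.3, -0.3, -1.3]
width: 11.2
gripper_force: 59.4
```

```bash
python3 - <<'E'
from h import *
s=st()
d=shot('top');blocks(d,59,(slice(205,280),slice(360,430)))
c=d['pixels'][120:290,320:460];cv2.imwrite('pics/c11.png',cv2.resize(c,None,fx=3.5,fy=3.5,interpolation=cv2.INTER_CUBIC)[:,:,::-1])
go(474,388,290,.078)
onscoop(shot('wrist'))
E
```

```text
28.38 [ 446.8 -100.5  387.4] [-3.14   0.008 -0.101] [ 2.3 -0.3 -1.3] 11.2 59.4 [ 0.22  0.39 -0.08  2.05  0.04  0.72 -1.56]
yel [362, 209, 68, 59, 3381] [394. 239.] world [ 461. -341.] riser [-234.5 -404.2] depthz 37.0
red [384, 219, 11, 10, 73] [389. 224.] world [ 498. -331.] riser [-196.7 -398.4] depthz 61.0
shift frac [-0.0315 -0.9623  0.2015] turn frac -0.0849
red 438 [ 29 353] [112 359]
```

View pics/c11.png

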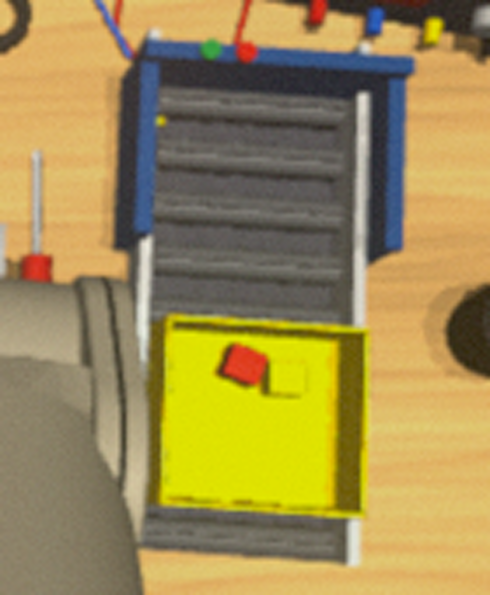

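>>> jog_arm:
  steps:
    - [-1, 0, 0, 0, 0, 0.004, -0.085]
    - [-1, 0.0145, -0.108, 0, 0, 0, 0]
    - [-1, 0.0145, -0.108, 0, 0, 0, 0]
    - [-1, 0.0145, -0.108, 0, 0, 0, 0]
    - [-1, 0.0145, -0.108, 0, 0, 0, 0]
    - [-1, 0.0145, -0.108, 0, 0, 0, 0]
    - [-1, 0.0145, -0.108, 0, 0, 0, 0]
    - [-1, 0.0145, -0.108, 0, 0, 0, 0]
    - [-1, 0.0145, -0.108, 0, 0, 0, 0]
    - [-1, 0.0145, -0.108, 0, 0, 0, 0]

```text
clock: 29.72
eef_pos: [479.6, 387.7, 388.7]
tool_rot: [-3.139, -0.001, 0.069]
force: [1.1, -0.2, -1.2]
width: 11.4
gripper_force: 59.5
```

```bash
python3 - <<'E'
from h import *
s=st();go(474,388,207,.078)
E
```

```text
29.73 [479.6 387.7 388.7] [-3.139e+00 -1.000e-03  6.900e-02] [ 1.1 -0.2 -1.2] 11.4 59.5 [-0.64  0.6  -0.15  1.63  0.1   0.92 -2.32]
shift frac [-0.0113 -0.0005  0.3634] turn frac -0.0045
```

>>> jog_arm:
  steps:
    - [-1, -0.011, 0, 0.08, 0, 0, -0.0045]
    - [-1, 0, 0, 0.1, 0, 0, 0]
    - [-1, 0, 0, 0.09, 0, 0, 0]
    - [-1, 0, 0, 0.06, 0, 0, 0]
    - [-1, 0, 0, 0.025, 0, 0, 0]
    - [-1, 0, 0, 0.007, 0, 0, 0]
    - [-1, 0, 0, 0.002, 0, 0, 0]
    - [-1, 0, 0, 0, 0, 0, 0]

```text
clock: 30.72
eef_pos: [473.8, 388.5, 207.2]
tool_rot: [-3.137, -0.001, 0.08]
force: [-0.2, 0.2, -1.1]
width: 11.4
gripper_force: 59.5
```

```bash
python3 - <<'E'
from h import *
s=st();go(474,388,206,.078)
E
```

```text
30.73 [473.8 388.5 207.2] [-3.137e+00 -1.000e-03  8.000e-02] [-0.2  0.2 -1.1] 11.4 59.5 [-0.66  0.84 -0.11  1.76  0.15  0.55 -2.36]
shift frac [0.0003 0.0011 0.0025] turn frac 0.0011
```

Lower 1 mm, release, retreat up.

>>> jog_arm:
  steps:
    - [-1, 0, 0, 0.002, 0, 0, 0]
    - [-1, 0, 0, 0, 0, 0, 0]
    - [1, 0, 0, 0, 0, 0, 0]
    - [1, 0, 0, 0, 0, 0, 0]
    - [1, 0, 0, 0, 0, 0, 0]
    - [1, 0, 0, 0, 0, 0, 0]
    - [1, 0, 0, -0.08, 0, 0, 0]
    - [1, 0, 0, -0.1, 0, 0, 0]
    - [1, 0, 0, -0.1, 0, 0, 0]
    - [1, 0, 0, -0.1, 0, 0, 0]

```text
clock: 31.98
eef_pos: [473.4, 387.5, 396.6]
tool_rot: [-3.139, 0.001, 0.08]
force: [0.3, 1.0, -0.5]
width: 85.4
gripper_force: 0.0
```

```bash
python3 - <<'E'
from h import *
s=st();go(350,-328,390,-.1)
d=shot('top','t12.png');P=cloud(d)
def rect(n,m):
    q=P[m];print(n,len(q),np.round(q.mean(0),1),cv2.minAreaRect(q[:,:2].astype(np.float32)))
hsv=cv2.cvtColor(d['pixels'],cv2.COLOR_RGB2HSV);H,S,V=[hsv[:,:,i].astype(int) for i in range(3)]
m=(H>24)&(H<34)&(S>140)&(P[:,:,2]>82)&(P[:,:,2]<100);m[:,:340]=0;m[:,450:]=0;rect('tote',m)
m=(abs(P[:,:,2]-100)<9)&(H>100)&(H<130);m[:,:340]=0;m[:,450:]=0;m[150:]=0;rect('back',m)
m=(abs(P[:,:,2]-85)<7)&(H>100)&(H<130);m[:,:340]=0;m[:,450:]=0;m[:145]=0;rect('cheeks',m)
E
```

```text
31.98 [473.4 387.5 396.6] [-3.139e+00  1.000e-03  8.000e-02] [ 0.3  1.  -0.5] 85.4 0.0 [-0.63  0.58 -0.15  1.64  0.1   0.93 -2.32]
shift frac [-0.3607  1.4067  0.0091] turn frac 0.0901
tote 460 [ 463.6 -335.3   90.5] ((460.7241516113281, -333.3341369628906), (140.59190368652344, 129.7984161376953), 85.36671447753906)
back 371 [ 707.7 -363.3  100. ] ((709.1668701171875, -354.2913513183594), (185.65518188476562, 13.825484275817871), 85.357666015625)
cheeks 488 [ 636.9 -356.    85.6] ((639.7183837890625, -349.4093017578125), (188.91636657714844, 115.31950378417969), 85.11923217773438)
```

View pics/t12.png

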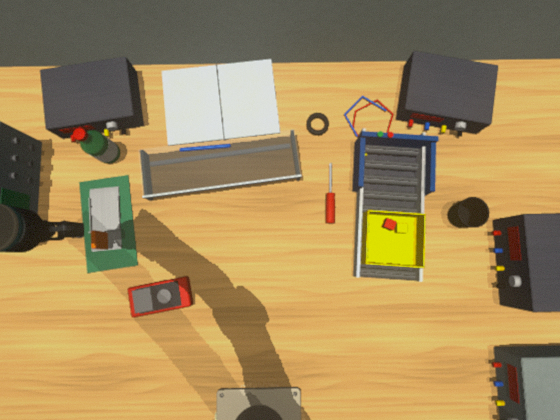

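>>> jog_arm:
  steps:
    - [-1, 0, 0, 0, 0, 0, 0.0825]
    - [-1, 0.008, 0.116, 0, 0, 0, 0]
    - [-1, 0.008, 0.116, 0, 0, 0, 0]
    - [-1, 0.008, 0.116, 0, 0, 0, 0]
    - [-1, 0.008, 0.116, 0, 0, 0, 0]
    - [-1, 0.008, 0.116, 0, 0, 0, 0]
    - [-1, 0.008, 0.116, 0, 0, 0, 0]
    - [-1, 0.008, 0.116, 0, 0, 0, 0]
    - [-1, 0.008, 0.116, 0, 0, 0, 0]
    - [-1, 0.008, 0.116, 0, 0, 0, 0]

```text
clock: 33.28
eef_pos: [465.0, -137.3, 393.4]
tool_rot: [-3.139, 0.001, -0.085]
force: [1.4, -0.2, -0.1]
width: 0.0
gripper_force: 0.0
```

```bash
python3 - <<'E'
from h import *
s=st();go(354,-324.3,390,-.085)
E
```

```text
33.27 [ 465.  -137.3  393.4] [-3.139e+00  1.000e-03 -8.500e-02] [ 1.4 -0.2 -0.1] 0.0 0.0 [ 0.29  0.41 -0.08  1.98  0.04  0.76 -1.47]
shift frac [-0.1896  0.3914  0.0058] turn frac 0.0002
```

>>> jog_arm:
  steps:
    - [-1, -0.01, 0.098, 0, 0, 0, 0]
    - [-1, -0.03, 0.098, 0, 0, 0, 0]
    - [-1, -0.05, 0.098, 0, 0, 0, 0]
    - [-1, -0.05, 0.098, 0, 0, 0, 0]
    - [-1, -0.05, 0, 0, 0, 0, 0]
    - [-1, 0, 0, 0.1, 0, 0, 0]
    - [-1, 0, 0, 0.1, 0, 0, 0]
    - [-1, 0, 0, 0.09, 0, 0, 0]
    - [-1, 0, 0, 0.03, 0, 0, 0]
    - [-1, 0, 0, 0, 0, 0, 0]

```text
clock: 34.52
eef_pos: [353.8, -322.2, 232.6]
tool_rot: [-3.138, 0.002, -0.085]
force: [-0.4, 0.6, 0.7]
width: 0.0
gripper_force: 0.0
```

```bash
python3 - <<'E'
from h import *
s=st();go(384,-327,229,-.085)
d=shot('top');blocks(d,59,(slice(205,280),slice(360,430)))
E
```

```text
34.52 [ 353.8 -322.2  232.6] [-3.138e+00  2.000e-03 -8.500e-02] [-0.4  0.6  0.7] 0.0 0.0 [ 0.71  0.68 -0.04  2.12  0.06  0.34 -1.04]
shift frac [0.061  0.0045 0.0071] turn frac 0.0001
yel [361, 209, 69, 63, 3439] [394. 239.] world [ 460. -340.] riser [-235.3 -403.6] depthz 37.0
yel [389, 270, 21, 10, 60] [399. 274.] world [ 377. -346.] riser [-319.1 -400.6] depthz 217.0
red [385, 219, 10, 10, 71] [389. 224.] world [ 499. -331.] riser [-196.2 -398.6] depthz 61.0
```

>>> jog_arm:
  steps:
    - [-1, 0.03, 0.0045, 0.004, 0, 0, 0]
    - [-1, 0.025, 0, 0, 0, 0, 0]
    - [-1, 0.015, 0, 0, 0, 0, 0]
    - [-1, 0.03, 0, 0, 0, 0, 0]
    - [-1, 0.035, 0, 0, 0, 0, 0]
    - [-1, 0.035, 0, 0, 0, 0, 0]
    - [-1, 0.035, 0, 0, 0, 0, 0]
    - [-1, 0.035, 0, 0, 0, 0, 0]
    - [-1, 0.035, 0, 0, 0, 0, 0]
    - [-1, 0.03, 0, 0, 0, 0, 0]

```text
clock: 35.83
eef_pos: [506.6, -337.4, 230.7]
tool_rot: [-3.139, 0.002, -0.085]
force: [-2.2, -0.6, 0.8]
width: -0.0
gripper_force: 0.7
```

```bash
cat >> h.py <<'E'
def tote():
    d=shot('top');P=cloud(d);hsv=cv2.cvtColor(d['pixels'],cv2.COLOR_RGB2HSV);H,S,V=[hsv[:,:,i].astype(int) for i in range(3)]
    m=(H>24)&(H<34)&(S>140)&(P[:,:,2]>82)&(P[:,:,2]<100);m[:,:340]=0;m[:,450:]=0;q=P[m];print('tote',len(q),cv2.minAreaRect(q[:,:2].astype(np.float32)))
    blocks(d,59,(slice(130,280),slice(350,440)));return d
E
python3 - <<'E'
from h import *
st();tote()
E
```

```text
35.83 [ 506.6 -337.4  230.7] [-3.139e+00  2.000e-03 -8.500e-02] [-2.2 -0.6  0.8] -0.0 0.7 [ 0.56  0.8  -0.02  1.77  0.03  0.58 -1.14]
tote 292 ((582.2513427734375, -343.8317565917969), (140.85037231445312, 130.18960571289062), 85.0285415649414)
yel [363, 160, 65, 57, 2505] [390. 184.] world [ 598. -339.] riser [ -98.3 -417.5] depthz 38.0
yel [424, 240, 10, 4, 29] [428. 242.] world [ 452. -424.] riser [-252.5 -485.9] depthz 1.0
yel [424, 259, 12, 3, 29] [430. 260.] world [ 408. -424.] riser [-296.7 -481.3] depthz 0.0
red [387, 132, 7, 6, 28] [390. 135.] world [ 726. -345.] riser [  28.2 -437.4] depthz 107.0
red [386, 171, 11, 10, 77] [391. 176.] world [ 620. -341.] riser [ -77.2 -422.4] depthz 62.0
grn [377, 132, 7, 6, 29] [380. 134.] world [ 728. -319.] riser [  33.1 -411.8] depthz 106.0
blu [362, 132, 15, 5, 56] [369. 134.] world [ 729. -291.] riser [  37.  -384.8] depthz 101.0
blu [393, 134, 45, 7, 193] [415. 137.] world [ 718. -409.] riser [  13.6 -500.4] depthz 101.0
blu [359, 138, 6, 48, 209] [361. 161.] world [ 658. -269.] riser [ -30.6 -354.3] depthz 86.0
blu [430, 142, 5, 33, 133] [432. 158.] world [ 663. -448.] riser [ -45.4 -533.6] depthz 86.0
```

>>> jog_arm:
  steps:
    - [-1, 0.025, 0, 0, 0, 0, 0]
    - [-1, 0.025, 0, 0, 0, 0, 0]
    - [-1, 0.02, 0, 0, 0, 0, 0]
    - [-1, 0.014, 0, 0, 0, 0, 0]
    - [-1, 0.01, 0, 0, 0, 0, 0]
    - [-1, 0, 0, 0, 0, 0, 0]

```text
clock: 36.62
eef_pos: [552.9, -341.4, 230.8]
tool_rot: [-3.139, 0.0, -0.085]
force: [-0.2, -0.4, -0.9]
width: -0.1
gripper_force: 0.0
```

>>> jog_arm:
  steps:
    - [-1, 0.004, 0, 0, 0, 0, 0]
    - [-1, 0.004, 0, 0, 0, 0, 0]

```text
clock: 36.88
eef_pos: [556.1, -342.0, 230.7]
tool_rot: [-3.139, 0.002, -0.085]
force: [-0.2, -0.2, 0.1]
width: -0.3
gripper_force: 0.4
```

>>> jog_arm:
  steps:
    - [-1, 0.004, 0, 0, 0, 0, 0]
    - [-1, 0.004, 0, 0, 0, 0, 0]

```text
clock: 37.12
eef_pos: [560.4, -342.3, 230.7]
tool_rot: [-3.139, 0.001, -0.085]
force: [-0.5, -0.5, -0.3]
width: -0.1
gripper_force: 0.4
```

>>> jog_arm:
  steps:
    - [-1, 0.004, 0, 0, 0, 0, 0]
    - [-1, 0.004, 0, 0, 0, 0, 0]

```text
clock: 37.38
eef_pos: [563.7, -342.5, 230.6]
tool_rot: [-3.138, 0.004, -0.085]
force: [-5.4, 0.3, 3.2]
width: -0.0
gripper_force: 2.8
```

```bash
python3 - <<'E'
from h import *
st();tote()
E
```

```text
37.38 [ 563.7 -342.5  230.6] [-3.138  0.004 -0.085] [-5.4  0.3  3.2] -0.0 2.8 [ 0.51  0.85 -0.02  1.61  0.02  0.68 -1.17]
tote 326 ((638.9282836914062, -349.8741455078125), (142.9944305419922, 132.4640655517578), 84.66818237304688)
yel [364, 137, 64, 58, 2283] [389. 161.] world [ 658. -339.] riser [ -39.  -424.4] depthz 39.0
yel [424, 241, 6, 3, 15] [427. 242.] world [ 453. -420.] riser [-252.  -482.2] depthz 1.0
red [387, 132, 7, 6, 26] [390. 135.] world [ 726. -345.] riser [  28.3 -437.3] depthz 106.0
red [387, 150, 11, 9, 69] [392. 154.] world [ 676. -346.] riser [ -21.8 -433.5] depthz 62.0
grn [377, 132, 7, 5, 29] [380. 134.] world [ 728. -319.] riser [  33.4 -412.1] depthz 107.0
grn [431, 222, 9, 17, 52] [435. 230.] world [ 482. -443.] riser [-225.2 -508. ] depthz 596.0
blu [362, 132, 15, 5, 54] [369. 134.] world [ 729. -291.] riser [  37.  -384.6] depthz 101.0
blu [393, 134, 42, 7, 167] [414. 137.] world [ 719. -406.] riser [  14.5 -497.5] depthz 101.0
blu [358, 138, 7, 48, 211] [361. 162.] world [ 657. -268.] riser [ -31.9 -353.9] depthz 86.0
```

>>> jog_arm:
  steps:
    - [-1, 0.004, 0, 0, 0, 0, 0]
    - [-1, 0, 0, 0, 0, 0, 0]

```text
clock: 37.67
eef_pos: [564.2, -342.7, 230.5]
tool_rot: [-3.138, 0.007, -0.086]
force: [-7.5, -0.4, 5.4]
width: -0.2
gripper_force: 4.0
```

>>> jog_arm:
  steps:
    - [-1, -0.02, 0, 0, 0, 0, 0]
    - [-1, -0.06, 0, 0, 0, 0, 0]
    - [-1, -0.06, 0, -0.05, 0, 0, 0]
    - [-1, 0, 0, -0.1, 0, 0, 0]
    - [-1, 0, 0, -0.1, 0, 0, 0]
    - [-1, -0.06, 0, 0, 0, 0, 0]
    - [-1, 0, 0, 0, 0, 0, 0]

```text
clock: 38.55
eef_pos: [465.2, -334.6, 356.7]
tool_rot: [-3.139, 0.001, -0.086]
force: [0.3, -0.4, -0.6]
width: -0.1
gripper_force: 0.0
```

```bash
python3 - <<'E'
from h import *
st();d=tote()
cv2.imwrite('pics/fin.png',d['pixels'][:,:,::-1])
E
```

```text
38.55 [ 465.2 -334.6  356.7] [-3.139e+00  1.000e-03 -8.600e-02] [ 0.3 -0.4 -0.6] -0.1 0.0 [ 0.59  0.58 -0.03  1.79  0.02  0.78 -1.1 ]
tote 535 ((638.7789306640625, -350.3387451171875), (143.7123565673828, 131.4960479736328), 84.93089294433594)
yel [364, 137, 64, 60, 3373] [396. 167.] world [ 641. -355.] riser [ -57.3 -438.4] depthz 39.0
red [387, 132, 7, 6, 25] [390. 134.] world [ 727. -344.] riser [  28.8 -437.3] depthz 106.0
red [387, 150, 11, 10, 64] [392. 154.] world [ 676. -347.] riser [ -21.5 -434.1] depthz 62.0
grn [377, 132, 7, 5, 29] [380. 134.] world [ 728. -319.] riser [  33.4 -412.1] depthz 107.0
blu [362, 132, 15, 5, 53] [369. 134.] world [ 729. -291.] riser [  37.2 -384.4] depthz 101.0
blu [393, 134, 45, 7, 179] [416. 137.] world [ 719. -410.] riser [  13.7 -501.5] depthz 101.0
blu [359, 138, 6, 48, 205] [361. 161.] world [ 657. -268.] riser [ -31.7 -354. ] depthz 86.0
blu [430, 142, 5, 49, 211] [432. 167.] world [ 640. -447.] riser [ -69.  -529.4] depthz 86.0
```

View pics/fin.png

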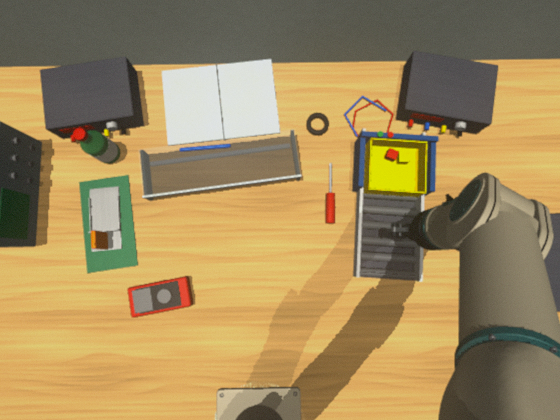

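```bash
python3 -c "
from cell import *
print(finish_job())"
```

```text
the job is handed in; nothing more can be done
None
```

I handed the job in at about 39 s: both blocks present (red and yellow) are in the tote, the tote is against the bay's back plate, and the scoop is back on its green mat. The hand-in call gave no verdict.

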